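# Hang the utensil caddy on the twin pins of the cabinet rail

## Task

Hang the plastic utensil caddy on the side of the small cabinet: drop the two holes in its back flange over both upturned pins of the hanger, fully home on their shoulders, and leave it hanging there upright and still. The hanger may be clamped anywhere along its short rail, so feel for the pins and do not force the caddy down, or the flange cracks. Leave the other things on the worktop where they are.

Things in the scene. Friction and masses are not known exactly. Their poses are not given: they have to be found in the camera images.
- caddy: White plastic utensil caddy, open-topped box 150 (x) x 70 (y) x 110 mm (z), 0.2 to 0.4 kg, standing on the worktop. Origin: centre of its underside, z up. A rim on the front reaches to y = -43 mm. The back is +y: it has the flange with the two holes, and low down two spacer ribs (x = +-50 mm, z 3 to 25 mm, out to y = +58 mm) that make it hang plumb.
- caddy_grip (a point): Centre of the caddy's carrying grip, (0, 0, 153) mm in the caddy's frame: a bar over the middle of the box, 72 mm long (x), 12 mm thick (y), 138 to 168 mm above the underside, on two posts at x = +-30 mm. The box rim is at 110 mm.
- caddy_holes (a point): Midway between the two holes, at the underside of the flange: (0, 46, 105) mm in the caddy's frame, same axes. The flange is 5 mm thick, spans x = +-75 mm and y = +35 to +57 mm; its round through holes are 12 mm wide, at x = +-50 mm, y = +46 mm.
- cabinet: Small white-painted plywood cabinet fixed on the worktop, 170 (x) x 260 (y) x 220 mm (z). Origin: centre of its underside, z up; its latched door is on -x. The rail and hanger are on its -y side (face at y = -130 mm). The hung caddy has its x and y axes along the cabinet's, its back (+y) to the cabinet, its underside 100 mm above the worktop.
- rail_mid (a point): Middle of the rail's front, (0, -130, 176) mm in the cabinet's frame. The aluminium channel rail is let flush into the cabinet's side, along x, 166 mm long, 159 to 193 mm up. The steel hanger, a plate 112 mm long standing 1 mm proud, is clamped in it and does not give. Its centre lies at x = u, anywhere from -24 to +24 mm; u is NOT reported: feel or look for it.
- hanger_mid (a point): Fixed on the cabinet, (0, -146, 205) mm in its frame: middle between the two pins at shoulder height if u were 0. The pins stand upright, 8 mm thick, at x = u - 50 and u + 50 mm, y = -146 mm (16 mm from the face), with round tips 225 mm up. Each has a shoulder 14 mm wide, top 205 mm up, on which the flange rests when fully home.
- ladle: Stainless ladle lying on the worktop, about 285 mm long along x, bowl 74 mm across at its -x end. Origin: under its middle. Leave alone.
- plate: Blue melamine plate, 200 mm diameter, 20 mm high. Origin: centre of underside. Leave alone.
- tumbler: Round glass tumbler, 72 mm diameter, 95 mm high. Origin: centre of underside. Leave alone.
- funnel: Black plastic funnel standing on its mouth, 110 mm diameter, 110 mm high. Origin: centre of underside. Leave alone.
- pot: Round stainless cutlery pot, 88 mm diameter, 115 mm high, empty. Origin: centre of underside. Leave alone.
- brush: White plastic dish brush lying bristles down, 215 mm long, 32 mm high. Origin: under its middle, head on +x. Leave alone.
- tub: Plain white plastic tub without flange or grip, 120 x 70 x 50 mm. Origin: centre of underside. Leave alone.
Not all that is in view belongs to the job. What is shaped like the caddy but yellow is not meant.

How it is judged:
By the outcome, as a careful person would: the job done as asked, in the order asked, and still so for the second after the job is handed in, with the robot touching nothing.
It also fails if it takes over 72 s, if anything falls off the work surface, if the arm or the gripper's body presses on something with over 40 N, if the wrist force passes 120 N, or if a joint passes its speed limit or range.

## Robot

A 7-joint arm with a two-finger parallel gripper is mounted at the origin on the work surface. World frame = base frame: x ahead of the robot, y to its left, z up, the work surface at z = 0. Lengths are in m, angles in rad, forces in N, time in s.
With the tool pointing down it reaches from about 0.4 to 0.9 m from the base axis. Payload 5.6 kg.
Tool frame: the origin (TCP) lies midway between the tips of the shut fingers; the grasp point (between the pads) lies 19 mm behind it; z points along the fingers, y is the direction in which the jaws open and shut (so a half turn about z gives the same grasp; the last joint's range is limited). The gripper opens to 92 mm and grips with 3 to 60 N. Pads are 20 mm wide; open, the fingers measure 128 mm over their backs; the gripper's body (75 mm by 189 mm) begins 69 mm behind the grasp point.
Start: joints at [-1.21, 0.468, -0.012, 1.603, 0.006, 1.071, -0.056], TCP at [0.255, 0.598, 0.215] pointing down, gripper open.
Joint ranges: [-2.53, 2.53], [-0.31, 2.02], [-1.57, 1.55], [0.28, 2.44], [-1.29, 4.43], [0.15, 1.84], [-2.92, 2.92]. Speed limits (rad/s): [2.57, 2.57, 3.14, 3.14, 3.14, 3.14, 3.14].

## Interface

Orientations are given as a unit quaternion [x, y, z, w].
In Python, from bench import r gives the robot as it stands. The module is installed in compiled form; this text tells all that it offers.
- The arm moves only by the tool play_rows, never from a script. Its arguments are lists of equal length, an entry for each row: "linear": the shift along the tool's x, y, z in cm, a list of three; "twist": the turn about the tool's z in degrees; "claw": the opening in per cent of the stroke, from 0 (shut) to 100 (fully open). A call has 1 to 8 rows; each row is the pose to reach, as a shift and turn from the pose commanded when the call began, along the tool's axes at that moment; what a row does not reach only later rows make up. A row lasts 1/10 s, in which the tool goes at most 50 mm and 8.59 degrees, less where a joint would pass 70% of its speed; a pose out of reach is approached as far as the arm can. A call with a gripper value outside its range is refused whole. The fingers move at their own pace and stop on an object; the grip force is fixed at half the most. Time passes only in rows, so rows that repeat a pose let the fingers close. It gives the time, the measured TCP pose, the force and the opening at its end, in the units of the state.
- r.sense(): the state, without advancing time (a new reading comes with each control period).
- r.read_camera(name): name is "side" or "top" or "wrist"; returns a dict with "image" (420x560x3 uint8, blue, green, red), "K" (3x3 intrinsics, pixels), "rvec" (rotation vector, rad) and "tvec" (3), from world to camera coordinates, as OpenCV has them. Camera axes: x right, y down, z forward; pixel columns grow to the right and rows downward; lengths in m; the calibration is good to about 2 mm. A picture is of the moment at which its call begins. There is no depth.
- r.sign_off(): hands the job in, once; it reports no verdict.
The state is a dict: "time_s": time; "joint_positions": joint angles; "qvel": joint speeds; "tau": joint torques, N m; "tool_pos": TCP position; "tcp_rot": TCP orientation; "wrist_force": force on the tool from outside, world axes, zero at the start; "torque": the same for the moment, N m; "grip_width": finger opening in m.
Only numpy, scipy, OpenCV 4.12 (cv2) and the standard library are available. Lean on these libraries where they do the work, as an engineer would, in place of code of your own. Each camera call takes 0.05 s, during which the arm holds its last target. There are 200 camera calls.

## Working session

There is one attempt and no reset: what is moved stays moved. The work goes in short steps, Python scripts to look and compute and a tool call to move; the robot and the scene stay as the last step left them, time stands still between calls to the robot, and variables do not carry over. Pictures are saved under pics/ and viewed, about 8 in all and at most 12, crops included, and the job is handed in when it is done.

Besides the shell and the picture viewer there is one more tool, called after "Emit:" as name(argument=value, ...) on one line, values as JSON. play_rows: Moves the arm, as the interface text tells. Its arguments: {"type":"object","properties":{"linear":{"type":"array","items":{"type":"array","items":{"type":"number"}}},"twist":{"type":"array","items":{"type":"number"}},"claw":{"type":"array","items":{"type":"number"}}},"required":["linear","twist","claw"]}

```bash
mkdir -p pics
cat > h.py <<'E'
import numpy as np, cv2
from scipy.spatial.transform import Rotation as R
from bench import r
def cam(n,save=None):
    d=r.read_camera(n)
    if save: cv2.imwrite('pics/'+save,d['image'])
    return d
def ray(d,p):
    Rm=cv2.Rodrigues(np.array(d['rvec'],float))[0]; t=np.array(d['tvec'],float).ravel()
    v=Rm.T@np.linalg.solve(np.array(d['K']),[p[0],p[1],1.]); return -Rm.T@t, v/np.linalg.norm(v)
def onz(d,p,z):
    c,v=ray(d,p); return c+v*(z-c[2])/v[2]
def proj(d,P):
    return cv2.projectPoints(np.array(P,float).reshape(-1,3),np.array(d['rvec'],float),np.array(d['tvec'],float),np.array(d['K'],float),None)[0].reshape(-1,2)
def tri(d1,p1,d2,p2):
    c1,v1=ray(d1,p1);c2,v2=ray(d2,p2)
    s=np.linalg.lstsq(np.c_[v1,-v2],c2-c1,rcond=None)[0]
    a,b=c1+s[0]*v1,c2+s[1]*v2; return (a+b)/2,np.linalg.norm(a-b)
def st():
    s=r.sense(); return s
def toolshift(P):
    s=r.sense(); return R.from_quat(s['tcp_rot']).inv().apply(np.array(P)-s['tool_pos'])*100
E
python3 - <<'E'
from h import *
import pickle
D={n:cam(n) for n in('top','side')}
pickle.dump(D,open('d0.pkl','wb'))
for n in D:
    cv2.imwrite(f'pics/{n}0.png',D[n]['image']); print(n,D[n]['K'][0][0],ray(D[n],(280,210)))
s=st();print(s)
E
```

```text
top 385.35581553591277 (array([ 0.29916412, -0.0512112 ,  1.41497778]), array([ 0.19207979, -0.00266343, -0.9813757 ]))
side 429.87506130468273 (array([ 0.15162393, -0.9209804 ,  0.87860633]), array([ 0.35348916,  0.70187702, -0.61839637]))
{'time_s': 0.1, 'joint_positions': array([-1.21004706,  0.46828191, -0.01161982,  1.60351551,  0.00598999,
        1.07139677, -0.05627   ]), 'qvel': array([-0.00012216, -0.00208587,  0.00114184, -0.00266643,  0.00015594,
       -0.0007698 ,  0.00156097]), 'tau': array([ 8.92244752e-04, -5.21647882e+01, -1.25413248e-02, -2.44365799e+01,
       -5.67878794e-02,  1.40767288e-02,  4.97000440e-05]), 'tool_pos': array([0.25521087, 0.59723919, 0.21374691]), 'tcp_rot': array([ 2.00518025e-01,  9.79689700e-01, -7.75796284e-04, -1.09038732e-04]), 'wrist_force': array([ 1.28409939, -0.42650893,  0.35229014]), 'torque': array([ 0.04636368, -0.02369656,  0.00961123]), 'grip_width': 0.09171259228407311}
```

View pics/top0.png

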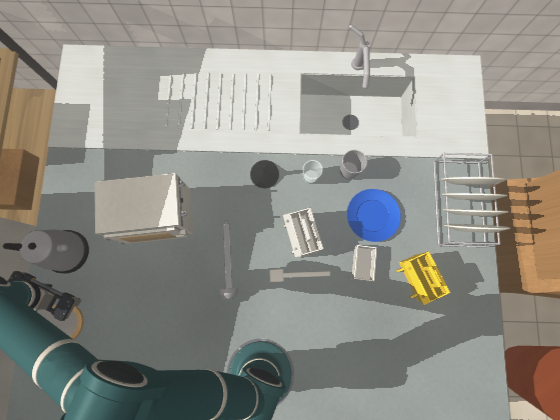

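View pics/side0.png

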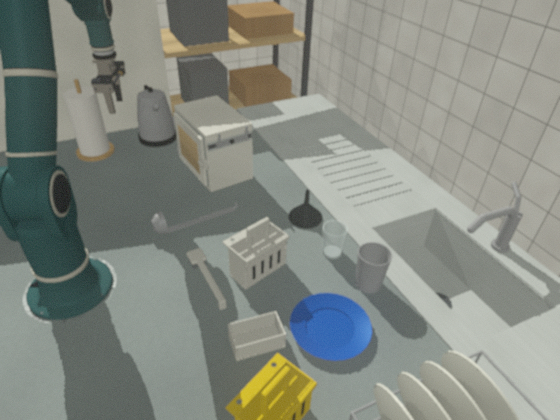

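The candidates are the white box with bar and flange at top (303,232), the yellow look-alike at (424,276), and the plain tub at (366,262). By the description it's the white one at (303,232). I'll check it in one close crop, together with the cabinet.

Run:
```python
from h import *
import pickle
D=pickle.load(open('d0.pkl','rb'))
def c(n,x,y,w,h): return cv2.resize(D[n]['image'][y:y+h,x:x+w],(400,300),interpolation=cv2.INTER_CUBIC)
m=np.vstack([np.hstack([c('top',270,197,80,60),c('side',210,210,100,75)]),np.hstack([c('top',85,165,120,90),c('side',165,95,100,75)])])
cv2.imwrite('pics/m1.png',m)
```

```text
(no output)
```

View pics/m1.png

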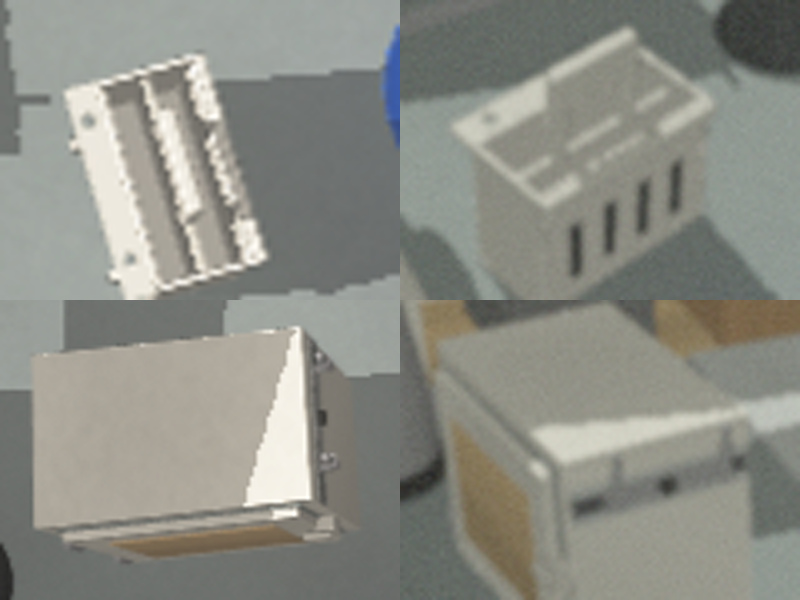

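The top crop shows the white caddy with its flange and two holes on the left, world +y, at (287.6,221.2) and (295.8,248.8), plus the grip bar. The pins are at top ≈(181.6,181) and (184,213), and side ≈(219,134) and (247,127).

Run:
```python
from h import *
import pickle
D=pickle.load(open('d0.pkl','rb'));T,S=D['top'],D['side']
a=onz(T,(287.6,221.2),.11);b=onz(T,(295.8,248.8),.11);print('holes',a,b,np.linalg.norm(a-b))
e=a-b;e/=np.linalg.norm(e)   # caddy: back +y ~ world +y => x ~ world +x
yaw=np.arctan2(e[1],e[0]);print('yaw',np.degrees(yaw))
n=np.array([-e[1],e[0],0]);o=(a+b)/2-.046*n;print('origin',o)
g=o.copy();g[2]=.153;print('grip px top',proj(T,g),'side',proj(S,g), 'tool',r.sense()['tool_pos'])
for p,q in(((181.6,181),(219.2,134.5)),((184,213),(219.2,134.5)),((181.6,181),(246.8,127.5))):print('pin',tri(T,p,S,q), onz(T,p,.22))
cs=[(33,355),(300,328),(312,500),(35,527)]
P=[onz(T,(85+x/3.333,165+(y-300)/3.333),.22) for x,y in cs];print(np.round(P,3))
print([np.linalg.norm(P[i]-P[i-1]) for i in range(4)], [np.degrees(np.arctan2(*(P[i]-P[j])[[1,0]])) for i,j in((0,1),(3,2),(1,2),(0,3))])
# bar px by mask check
print('tub/others near')
print('tool x axis', R.from_quat(r.sense()['tcp_rot']).as_matrix())
```

```text
holes [ 0.51616975 -0.08184741  0.11      ] [ 0.42239694 -0.111694    0.11      ] 0.09840812526535117
yaw 17.65555590944554
origin [ 0.48323487 -0.14060397  0.11      ]
grip px top [[305.50615849 229.39566059]] side [[258.22269499 227.36253068]] tool [0.25521087 0.59723919 0.21374691]
pin (array([0.57200764, 0.27079912, 0.21440357]), np.float64(0.09523451846378019)) [0.61892172 0.26326042 0.22      ]
pin (array([0.51525438, 0.246822  , 0.22280472]), np.float64(0.001564246158958039)) [0.51499009 0.24768595 0.22      ]
pin (array([0.61793173, 0.26387274, 0.2187871 ]), np.float64(0.002644110232414202)) [0.61892172 0.26326042 0.22      ]
[[0.609 0.54  0.22 ]
 [0.644 0.286 0.22 ]
 [0.476 0.262 0.22 ]
 [0.444 0.518 0.22 ]]
[np.float64(0.16717877716530768), np.float64(0.25606598147818865), np.float64(0.16905258765497153), np.float64(0.2585323393210809)] [np.float64(97.66151217828205), np.float64(97.24941752647038), np.float64(8.412801516167136), np.float64(7.5782181384307)]
tub/others near
tool x axis [[-9.19585019e-01  3.92890719e-01 -5.24770524e-04]
 [ 3.92891057e-01  9.19583839e-01 -1.47635079e-03]
 [-9.74740313e-05 -1.56380772e-03 -9.99998773e-01]]
```

Run:
```python
from h import *
for P in((.37,.25,.36),(.483,-.1406,.30),):print(P,toolshift(P))
```

```text
(0.37, 0.25, 0.36) [-24.19997955 -27.44446789 -14.58005025]
(0.483, -0.1406, 0.3) [-49.9370301  -58.91436469  -8.52832126]
```

Emit:
play_rows(linear=[[0,0,-5],[0,0,-10],[-3,-4,-14],[-6,-7.5,-14],[-9.5,-11,-14],[-13,-14.5,-14],[-16,-18,-14],[-19.5,-21.5,-14]], twist=[0,0,0,0,0,0,0,0], claw=[100,100,100,100,100,100,100,100])

```text
time_s: 0.9
tool_pos: [0.3495, 0.3232, 0.3544]
tcp_rot: [0.2, 0.98, -0.0, -0.0]
wrist_force: [1.0, -0.3, -0.2]
grip_width: 0.0919
```

Run:
```python
from h import *
s=st();print(s['time_s'],s['tool_pos'],s['wrist_force'],s['joint_positions']);print(toolshift((.483,-.1406,.30)))
```

```text
0.9 [0.34946029 0.32319108 0.35437302] [ 1.04948824 -0.30334282 -0.18427943] [-0.93033242  0.04068348  0.11807644  1.83554342 -0.00517999  1.26595331
  0.35649274]
[-30.49341776 -37.40974964   5.43843138]
```

Emit:
play_rows(linear=[[-3,-4,0],[-6,-8,0],[-9,-11,0],[-12,-15,0],[-15,-18.5,0],[-18,-22,1],[-21,-26,2],[-24,-29.5,3]], twist=[-5,-10,-15,-20,-25,-30,-35,-40.8], claw=[100,100,100,100,100,100,100,100])

```text
time_s: 1.7
tool_pos: [0.4535, -0.0407, 0.3248]
tcp_rot: [-0.153, 0.988, 0.0, 0.0]
wrist_force: [1.0, -0.4, -0.6]
grip_width: 0.0917
```

Run:
```python
from h import *
s=st();print(s['time_s'],s['tool_pos'],s['joint_positions']);print(toolshift((.483,-.1406,.28)))
```

```text
1.7 [ 0.45352915 -0.0406863   0.32475077] [-5.57784467e-01 -3.96848003e-03  5.83089578e-01  1.94663600e+00
  1.57446561e-03  1.19775139e+00  1.90313071e+00]
[  0.21965313 -10.41697963   4.46960701]
```

Emit:
play_rows(linear=[[0,-3.5,1.5],[0.2,-7,3],[0.2,-10.4,4.5],[0.2,-10.4,4.5]], twist=[0,0,0,0], claw=[100,100,100,100])

```text
time_s: 2.1
tool_pos: [0.4819, -0.1424, 0.2781]
tcp_rot: [-0.148, 0.989, -0.001, -0.002]
wrist_force: [-0.4, -0.0, 1.0]
grip_width: 0.0921
```

Run:
```python
from h import *
d=cam('wrist','w1.png');s=st();print(s['time_s'],s['tool_pos'],s['joint_positions'],d['K'],ray(d,(280,210)))
print(proj(d,[[.483,-.1406,.168],[.516,-.082,.11],[.4224,-.1117,.11]]))
```

```text
2.15 [ 0.48214019 -0.14001255  0.27879195] [-0.40606246  0.15747379  0.70163805  1.91783327 -0.11127555  1.10814186
  2.21040852] [[361.02732087   0.         282.75393855]
 [  0.         361.02732087 208.08554705]
 [  0.           0.           1.        ]] (array([ 0.41112773, -0.16306946,  0.44828931]), array([ 0.25545894,  0.06837026, -0.96439942]))
[[283.95171619 208.19266707]
 [330.48685311 240.41557681]
 [333.06785328 140.16650008]]
```

View pics/w1.png

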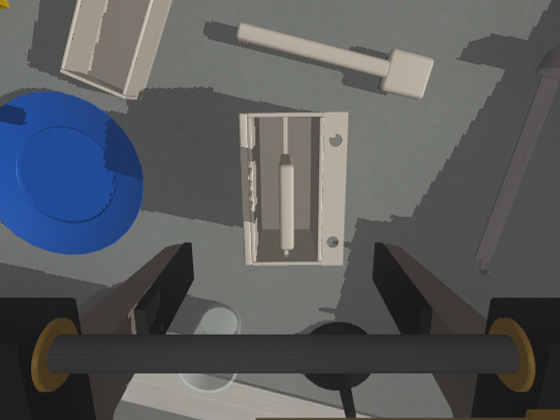

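The wrist picture shows the holes at (335,140) and (333,242) and the bar centred near (287,207), within 3 px of the prediction.

Run:
```python
from h import *
d=cam('wrist')
a=onz(d,(333,242),.11);b=onz(d,(335,140),.11)
if a[0]<b[0]:a,b=b,a
e=(a-b)/np.linalg.norm(a-b);n=np.array([-e[1],e[0],0]);o=(a+b)/2-.046*n
print(a,b,np.linalg.norm(a-b),np.degrees(np.arctan2(e[1],e[0])),o,'bar',onz(d,(287,207.5),.168))
m=R.from_quat(r.sense()['tcp_rot']).as_matrix();print('tool y yaw',np.degrees(np.arctan2(m[1,1],m[0,1])),m[:,2])
o[2]=.134;print(toolshift(o))
```

```text
[ 0.51730377 -0.0761472   0.11      ] [ 0.42203826 -0.10744815  0.11      ] 0.10027594910935342 18.18873074198583 [ 0.48402982 -0.13549921  0.11      ] bar [ 0.48221945 -0.13582425  0.168     ]
tool y yaw 107.34772687178516 [-1.79052909e-03 -3.32407953e-05 -9.99998396e-01]
[-0.2543887   0.22834529 14.53758757]
```

Emit:
play_rows(linear=[[-0.2,0.3,4],[-0.2,0.3,8],[-0.2,0.3,11],[-0.2,0.3,13],[-0.2,0.3,14.4],[-0.2,0.3,14.4],[-0.2,0.3,14.4],[-0.2,0.3,14.4]], twist=[-0.8,-0.8,-0.8,-0.8,-0.8,-0.8,-0.8,-0.8], claw=[100,100,100,100,100,40,15,0])

```text
time_s: 3.0
tool_pos: [0.485, -0.1346, 0.1372]
tcp_rot: [-0.159, 0.987, -0.0, 0.001]
wrist_force: [-0.2, 0.0, 0.7]
grip_width: 0.07
```

Emit:
play_rows(linear=[[0,0,0],[0,0,0],[0,0,0],[0,0,0],[0,0,0],[0,0,0]], twist=[0,0,0,0,0,0], claw=[0,0,0,0,0,0])

```text
time_s: 3.6
tool_pos: [0.484, -0.1347, 0.1359]
tcp_rot: [-0.158, 0.987, 0.0, -0.0]
wrist_force: [-0.8, 0.3, -0.2]
grip_width: 0.0221
```

Emit:
play_rows(linear=[[0,0,0],[0,0,0],[0,0,0],[0,0,0]], twist=[0,0,0,0], claw=[0,0,0,0])

```text
time_s: 4.0
tool_pos: [0.4835, -0.1346, 0.1356]
tcp_rot: [-0.158, 0.987, 0.0, -0.001]
wrist_force: [-0.5, -0.0, -3.4]
grip_width: 0.0119
```

Emit:
play_rows(linear=[[0,0,-1],[0,0,-3],[0,0,-6],[0,0,-10],[0,0,-14],[0,0,-16],[0,0,-16],[0,0,-16]], twist=[0,0,0,0,0,0,0,0], claw=[0,0,0,0,0,0,0,0])

```text
time_s: 4.8
tool_pos: [0.4835, -0.1345, 0.2955]
tcp_rot: [-0.159, 0.987, 0.0, -0.0]
wrist_force: [-0.6, 0.8, -4.2]
grip_width: 0.012
```

Run:
```python
from h import *
s=st();print(s['time_s'],s['tool_pos'],s['wrist_force'],s['torque'],s['grip_width'],s['joint_positions'])
ax=np.radians(7.7);n=np.array([-np.sin(ax),np.cos(ax),0])
pm=np.array([.5665,.2555,.30]);t=pm-.046*n;print(t, toolshift(t), 'standoff',t-.05*n,toolshift(t-.05*n))
```

```text
4.8 [ 0.48346051 -0.13448403  0.29552554] [-0.56370511  0.81727016 -4.190193  ] [ 0.06088354  0.06050792 -0.04111007] 0.011988377133604204 [-0.43180447  0.13702099  0.71237103  1.898051   -0.0990025   1.14204302
  2.20649941]
[0.57266336 0.20991477 0.3       ] [-19.25513166  29.91548526  -0.42505376] standoff [0.57936267 0.16036561 0.3       ] [-18.33994429  24.99995725  -0.42910693]
```

Emit:
play_rows(linear=[[-2,2.5,0],[-5,6,0],[-8,10,0],[-11,14.5,0],[-14,19,0],[-16.5,22.5,0],[-18,24.5,0],[-18.3,25,0]], twist=[1,3,5,7,9,10,10.5,10.5], claw=[0,0,0,0,0,0,0,0])

```text
time_s: 5.6
tool_pos: [0.5785, 0.1646, 0.2925]
tcp_rot: [-0.07, 0.998, -0.0, -0.002]
wrist_force: [-0.1, -1.0, -2.1]
grip_width: 0.0115
```

Emit:
play_rows(linear=[[0,0,0],[0,0,0],[0,0,0]], twist=[0,0,0], claw=[0,0,0])

```text
time_s: 5.9
tool_pos: [0.5793, 0.1577, 0.2957]
tcp_rot: [-0.066, 0.998, -0.0, -0.0]
wrist_force: [0.1, -0.1, -3.3]
grip_width: 0.0117
```

Run:
```python
from h import *
d=cam('wrist','w2.png');s=st();print(s['time_s'],s['tool_pos'],s['wrist_force'],s['torque'],s['joint_positions'])
m=R.from_quat(s['tcp_rot']).as_matrix();print('yaw',np.degrees(np.arctan2(m[1,1],m[0,1])))
print(proj(d,[[.515,.247,.225],[.618,.264,.225]]))
e=-m[:,0];n=m[:,1];o=s['tool_pos']-[0,0,.1356]
print('holes',proj(d,[o+.05*e+.046*n+[0,0,.11],o-.05*e+.046*n+[0,0,.11]]))
```

```text
5.95 [0.57946658 0.15801885 0.2959569 ] [ 1.04684942 -0.04630391 -4.39097087] [-0.00159618 -0.01836241 -0.02622454] [-0.75989527  0.33440388  0.56523989  1.66574764 -0.18990246  1.19699433
  1.55311831]
yaw 97.58002505261244
[[429.12828264 144.97797758]
 [418.54229648 288.49753308]]
holes [[357.49333102 320.62002863]
 [367.47320376 156.96799093]]
```

View pics/w2.png

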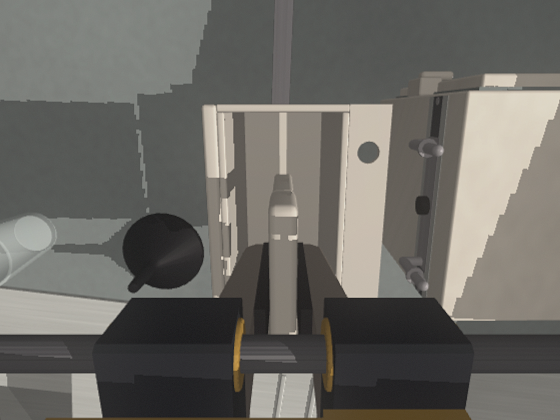

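The pins are visible near (437,150) and (421,288). The near hole is at (368,152), about 4 px from the prediction. I'll zoom in for exact tip pixels.

Run:
```python
from h import *
i=cv2.imread('pics/w2.png')
a=cv2.resize(i[125:175,345:465],(800,333),interpolation=cv2.INTER_CUBIC)[:,:]
b=cv2.resize(i[250:290,345:465],(800,267),interpolation=cv2.INTER_CUBIC)
b=cv2.resize(i[252:297,365:465],(600,270),interpolation=cv2.INTER_CUBIC)
c=np.zeros((270,800,3),np.uint8);c[:,:600]=b
cv2.imwrite('pics/m2.png',np.vstack([a[:330],c]))
```

```text
(no output)
```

View pics/m2.png

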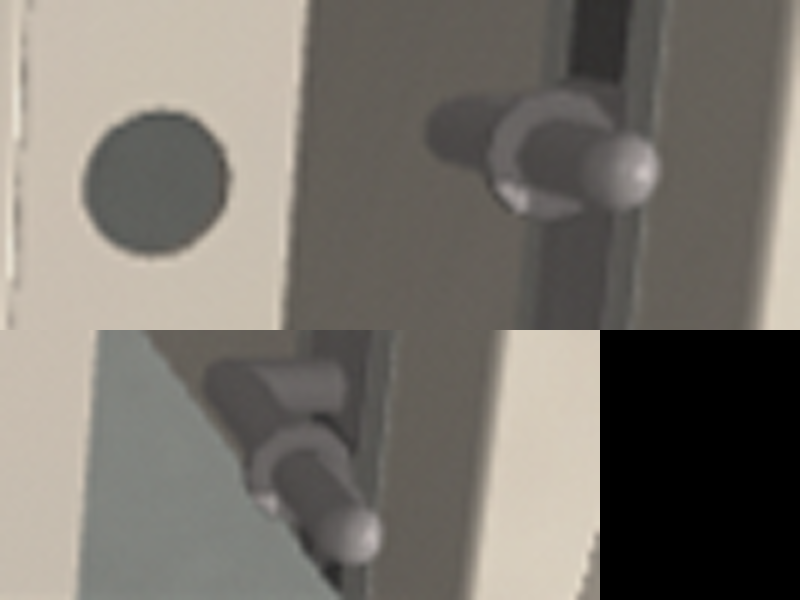

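```bash
cat > c.py <<'E'
from h import *
d=r.read_camera('wrist');s=st()
p1,p2=onz(d,(438,150.8),.221),onz(d,(423.3,286.5),.221)
q1,q2=onz(d,(427.8,148),.205),onz(d,(415,275.3),.205)
for a,b in((p1,p2),(q1,q2)):
    e=b-a;print(a,b,np.linalg.norm(e),np.degrees(np.arctan2(e[1],e[0])))
T=s['tool_pos'];m=R.from_quat(s['tcp_rot']).as_matrix()
h=onz(d,(368.55,152.45),T[2]-.1356+.110);hu=T+(-.05)*(-m[:,0])+.046*m[:,1]
print('hole',h,'exp',hu)
pl=m.T@(h-T)*100
print('hole tool cm',pl,'pins tool cm',(m.T@(p1-T))*100,(m.T@(p2-T))*100,(m.T@(q1-T))*100,(m.T@(q2-T))*100)
i=d['image']
E
python3 c.py
```

```text
[0.51829585 0.25591838 0.221     ] [0.61807094 0.26957615 0.221     ] 0.10070553061421991 7.794525254599638
[0.51814558 0.25518619 0.205     ] [0.61677214 0.26870614 0.205     ] 0.09954891770924339 7.805584249492915
hole [0.5214953  0.19745193 0.27054514] exp [0.52387989 0.19735505 0.29615243]
hole tool cm [5.23512475 4.64070598 2.56073262] pins tool cm [ 4.77857813 10.47738424  7.51629306] [-5.29191986 10.51068888  7.51647817] [ 4.80319153 10.40651316  9.11628004] [-5.15163926 10.44135673  9.11646336]
```

Emit:
play_rows(linear=[[-0.2,1.5,0],[-0.45,3,0],[-0.45,4.5,0],[-0.45,5.4,0],[-0.45,5.8,0],[-0.45,5.8,1.5],[-0.45,5.8,3],[-0.45,5.8,3]], twist=[-0.2,-0.2,-0.2,-0.2,-0.2,-0.2,-0.2,-0.2], claw=[0,0,0,0,0,0,0,0])

```text
time_s: 6.8
tool_pos: [0.5741, 0.2194, 0.263]
tcp_rot: [-0.07, 0.998, -0.0, -0.003]
wrist_force: [-0.8, -1.4, -4.5]
grip_width: 0.0119
```

Emit:
play_rows(linear=[[0,0,0],[0,0,0],[0,0,0]], twist=[0,0,0], claw=[0,0,0])

```text
time_s: 7.1
tool_pos: [0.5765, 0.2185, 0.2666]
tcp_rot: [-0.069, 0.998, 0.0, 0.0]
wrist_force: [-0.2, 0.1, -3.9]
grip_width: 0.0117
```

Run:
```python
from h import *
d=cam('wrist','w3.png');s=st();print(s['time_s'],s['tool_pos'],s['wrist_force'],s['torque'])
m=R.from_quat(s['tcp_rot']).as_matrix();print('yaw',np.degrees(np.arctan2(m[1,1],m[0,1])))
T=s['tool_pos']
# where hole should be relative to pin
print('expected TCP', np.array([.5182,.2556,0])*.5+np.array([.6174,.2692,0])*.5-.0464*m[:,1]-m[:,0]*.00235)
print(proj(d,[[.5182,.2556,.225],[.5182,.2556,T[2]-.0256]]))
i=d['image'];cv2.imwrite('pics/m3.png',cv2.resize(i[100:200,300:450],(750,500),interpolation=cv2.INTER_CUBIC))
```

```text
7.15 [0.57649773 0.21833659 0.26658284] [ 0.28604215 -1.03232526 -4.45050741] [ 0.05493273  0.01516748 -0.00147803]
yaw 97.94677706394157
expected TCP [ 5.76542378e-01  2.16770486e-01 -2.79832278e-05]
[[358.94240865 148.56441823]
 [364.98866048 151.6886556 ]]
```

View pics/m3.png

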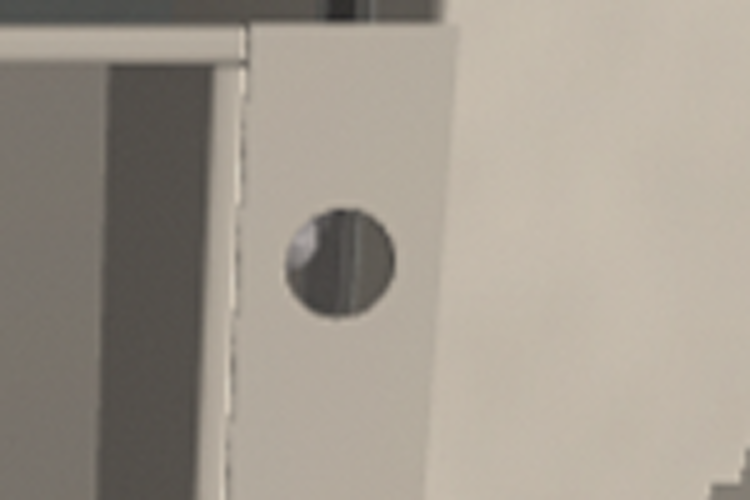

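The hole sits at (368.0,152.4), against a predicted (365,151.7), so it's 1.5 mm too far towards the cabinet. I'll correct that and descend gently.

Emit:
play_rows(linear=[[0,-0.15,0],[0,-0.15,0.3],[0,-0.15,0.6],[0,-0.15,0.8],[0,-0.15,1.0],[0,-0.15,1.2],[0,-0.15,1.3],[0,-0.15,1.3]], twist=[0,0,0,0,0,0,0,0], claw=[0,0,0,0,0,0,0,0])

```text
time_s: 7.95
tool_pos: [0.5764, 0.2166, 0.2528]
tcp_rot: [-0.069, 0.998, -0.0, -0.0]
wrist_force: [0.1, 0.1, -3.3]
grip_width: 0.0123
```

Emit:
play_rows(linear=[[0,0,0.1],[0,0,0.2],[0,0,0.3],[0,0,0.3]], twist=[0,0,0,0], claw=[0,0,0,0])

```text
time_s: 8.35
tool_pos: [0.5763, 0.2165, 0.2498]
tcp_rot: [-0.069, 0.998, -0.0, -0.0]
wrist_force: [-0.2, 0.6, -4.4]
grip_width: 0.0117
```

Run:
```python
from h import *
s=st();print(s['time_s'],s['tool_pos'],s['wrist_force'],s['torque'])
```

```text
8.35 [0.57634923 0.2165253  0.24981206] [-0.20022463  0.56317053 -4.4320599 ] [ 0.06498371  0.01014394 -0.0341102 ]
```

There's no contact at 6 mm below the tips, so both pins are in their holes. I'll continue gently.

Emit:
play_rows(linear=[[0,0,0.15],[0,0,0.3],[0,0,0.45],[0,0,0.6],[0,0,0.7],[0,0,0.7]], twist=[0,0,0,0,0,0], claw=[0,0,0,0,0,0])

```text
time_s: 8.95
tool_pos: [0.5764, 0.2165, 0.2428]
tcp_rot: [-0.069, 0.998, -0.0, -0.0]
wrist_force: [0.7, -0.0, -4.0]
grip_width: 0.0118
```

Emit:
play_rows(linear=[[0,0,0.1],[0,0,0.2],[0,0,0.3],[0,0,0.4],[0,0,0.45],[0,0,0.45]], twist=[0,0,0,0,0,0], claw=[0,0,0,0,0,0])

```text
time_s: 9.55
tool_pos: [0.5764, 0.2165, 0.2384]
tcp_rot: [-0.069, 0.998, 0.0, -0.0]
wrist_force: [-0.1, 0.3, -3.9]
grip_width: 0.0117
```

Emit:
play_rows(linear=[[0,0,0.1],[0,0,0.2],[0,0,0.2]], twist=[0,0,0], claw=[0,0,0])

```text
time_s: 9.85
tool_pos: [0.5765, 0.2165, 0.2365]
tcp_rot: [-0.069, 0.998, 0.0, 0.0]
wrist_force: [0.4, -0.8, -3.3]
grip_width: 0.0117
```

Run:
```python
from h import *
s=st();print(s['time_s'],s['tool_pos'],s['wrist_force'],s['torque'])
```

```text
9.85 [0.57650531 0.21654199 0.23652909] [ 0.42092657 -0.82071715 -3.29203549] [ 0.02328922 -0.05372192 -0.00579272]
```

Still hanging in the grip. I'll go down in 0.5 mm steps until contact shows.

Emit:
play_rows(linear=[[0,0,0.05],[0,0,0.1],[0,0,0.1]], twist=[0,0,0], claw=[0,0,0])

```text
time_s: 10.15
tool_pos: [0.5766, 0.2165, 0.2363]
tcp_rot: [-0.069, 0.998, 0.0, 0.0]
wrist_force: [-2.8, -1.7, 3.8]
grip_width: 0.0115
```

Emit:
play_rows(linear=[[0,0,0.05],[0,0,0.05],[0,0,0.05]], twist=[0,0,0], claw=[0,0,0])

```text
time_s: 10.45
tool_pos: [0.5767, 0.2164, 0.2362]
tcp_rot: [-0.069, 0.998, 0.0, 0.0]
wrist_force: [-3.5, -1.7, 5.5]
grip_width: 0.0118
```

Contact at TCP z 0.2362, where 0.2356 was expected fully home, with about 9 N net. I'll release.

Emit:
play_rows(linear=[[0,0,0],[0,0,0],[0,0,0],[0,0,0],[0,0,0],[0,0,0]], twist=[0,0,0,0,0,0], claw=[15,20,30,35,40,45])

```text
time_s: 11.05
tool_pos: [0.5765, 0.2166, 0.2349]
tcp_rot: [-0.069, 0.998, 0.0, 0.0]
wrist_force: [-0.3, 0.5, -0.4]
grip_width: 0.0409
```

Run:
```python
from h import *
s=st();print(s['time_s'],s['tool_pos'],s['wrist_force'],s['grip_width'])
```

```text
11.05 [0.57648647 0.21664137 0.23491309] [-0.32914092  0.50936288 -0.4003302 ] 0.04090287487444459
```

Emit:
play_rows(linear=[[0,0,-1],[0,0,-3],[0,0,-6],[0,0,-10],[0,0,-13],[0,-4,-14],[0,-8,-14],[0,-10,-14]], twist=[0,0,0,0,0,0,0,0], claw=[45,45,45,45,45,45,45,45])

```text
time_s: 11.85
tool_pos: [0.5909, 0.1132, 0.3769]
tcp_rot: [-0.067, 0.998, -0.0, 0.001]
wrist_force: [-0.6, -0.5, -0.2]
grip_width: 0.0412
```

Emit:
play_rows(linear=[[0,0,0],[0,0,0],[0,0,0]], twist=[0,0,0], claw=[45,45,45])

```text
time_s: 12.15
tool_pos: [0.59, 0.1195, 0.375]
tcp_rot: [-0.07, 0.998, 0.0, -0.0]
wrist_force: [0.5, 0.8, 0.2]
grip_width: 0.041
```

Run:
```python
from h import *
w=cam('wrist');S=cam('side');s=st();print(s['time_s'],s['tool_pos'],s['wrist_force'])
e=np.array([np.cos(np.radians(7.8)),np.sin(np.radians(7.8)),0]);n=np.array([-e[1],e[0],0])
o=np.array([.5178,.2624,0])+.05*e*0; o=np.array([(.5182+.6174)/2,(.2556+.2692)/2,.1])-.046*n
C=[o+x*e+y*n+[0,0,z] for x,y,z in((-.075,-.035,.11),(.075,-.035,.11),(-.075,.057,.11),(.075,.057,.11),(-.075,-.035,0),(.075,-.035,0))]
for d,nm in((w,'w'),(S,'s')):
    i=d['image'].copy()
    for p in proj(d,C): cv2.circle(i,tuple(int(round(v)) for v in p),1,(0,0,255),-1)
    d['m']=i
print(proj(w,C),proj(S,C))
a=cv2.resize(w['m'][:300],(560,300))
b=cv2.resize(S['m'][85:215,150:290],(560,520))[:300]
b=cv2.resize(S['m'][85:215,150:290],(323,300))
c=cv2.resize(w['m'][60:330,250:530],(400,386))
cv2.imwrite('pics/m4.png',np.hstack([cv2.resize(w['m'],(480,360)),cv2.resize(S['m'][85:215,150:265],(318,360))]))
```

```text
12.25 [0.590016   0.1193118  0.37479289] [-1.01012441  0.56143035 -0.18420529]
[[353.72626857 106.34041468]
 [345.29141617 261.84688066]
 [456.70202301 106.83577225]
 [437.04078838 262.23253519]
 [336.1285031  107.15356074]
 [331.09100195 227.32233582]] [[223.9857234  149.93786687]
 [265.94513794 137.61285673]
 [210.55466482 137.25038631]
 [251.3582954  126.00934279]
 [225.8463681  179.96807094]
 [265.70826799 166.89935316]]
```

View pics/m4.png

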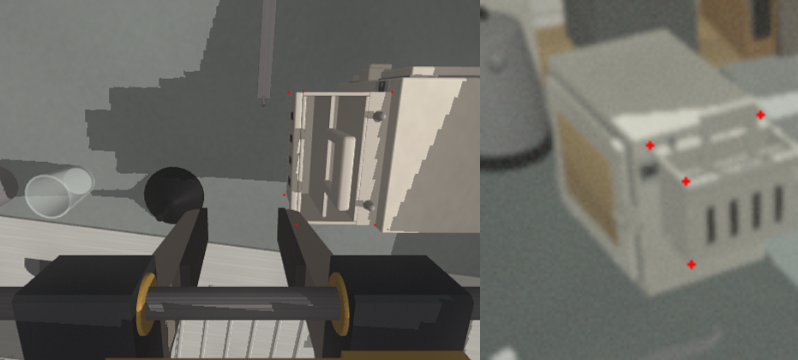

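Both pin tips stand through the flange, and the caddy's corners match the projected hung pose. One zoom will confirm it's seated and still.

Run:
```python
from h import *
w=cam('wrist')
for _ in range(10): r.read_camera('side')
w2=cam('wrist');print(np.abs(w['image'].astype(int)-w2['image'])[90:280,330:470].mean(), r.sense()['time_s'])
# flange edges / pin predicted pixels if home: tip centre .221, pin at flange top .210
P=[[.5182,.2556,z] for z in(.221,.21)]+[[.6174,.2692,z] for z in(.221,.21)];print(np.round(proj(w2,P),1))
cv2.imwrite('pics/m5.png',cv2.resize(w2['image'][95:270,325:475],(600,700),interpolation=cv2.INTER_CUBIC)[:600])
```

```text
11.733082706766917 12.85
[[448.7 135.6]
 [443.3 134.8]
 [435.8 242.4]
 [431.2 238.4]]
```

View pics/m5.png

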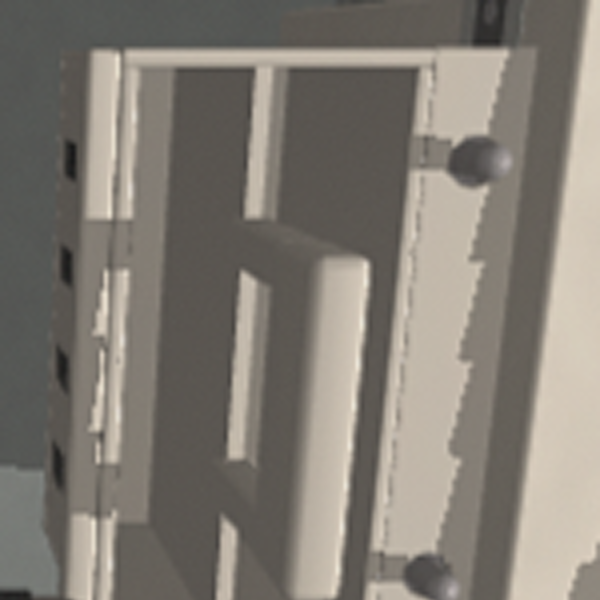

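Run:
```python
from h import *
def g(d,b): 
    x0,x1,y0,y1=b; return cv2.cvtColor(d['image'],cv2.COLOR_BGR2GRAY)[y0:y1,x0:x1].astype(np.float32)
W=[];S=[]
for k in range(4):
    W.append(cam('wrist'));S.append(cam('side'));[cam('top') for _ in range(4)]
    print(r.sense()['time_s'],r.sense()['tool_pos'],r.sense()['qvel'].round(4))
for k in range(1,4):
    for L,b in((W,(325,475,95,270)),(W,(60,300,60,230)),(S,(205,275,120,190)),(S,(300,380,290,370))):
        a,c=g(L[0],b),g(L[k],b);print(k,b,np.abs(a-c).mean().round(2),np.round(cv2.phaseCorrelate(a,c)[0],2))
```

```text
13.15 [0.59028036 0.11748393 0.37499952] [-0.0007  0.0014 -0.0006  0.0003 -0.0002  0.0005  0.0007]
13.45 [0.59026759 0.11747591 0.37499024] [ 0.0012  0.0024  0.0007 -0.0019 -0.0005 -0.001   0.0009]
13.75 [0.59027179 0.11749989 0.37498113] [-0.0013  0.0003  0.0002 -0.0012 -0.0004 -0.0007  0.0008]
14.05 [0.59025601 0.11753367 0.37497041] [-0.0008  0.0003  0.001  -0.001   0.0001 -0.0007 -0.0006]
1 (325, 475, 95, 270) 0.82 [-0.01  0.  ]
1 (60, 300, 60, 230) 0.72 [-0.02 -0.02]
1 (205, 275, 120, 190) 2.06 [-0.01  0.07]
1 (300, 380, 290, 370) 2.67 [-0.04 -0.06]
2 (325, 475, 95, 270) 0.99 [-0.03 -0.01]
2 (60, 300, 60, 230) 0.72 [-0.05 -0.03]
2 (205, 275, 120, 190) 2.05 [-0.04  0.02]
2 (300, 380, 290, 370) 2.72 [ 0.04 -0.03]
3 (325, 475, 95, 270) 1.01 [-0.03  0.  ]
3 (60, 300, 60, 230) 0.73 [-0.06 -0.01]
3 (205, 275, 120, 190) 2.02 [-0.01 -0.01]
3 (300, 380, 290, 370) 2.73 [0.01 0.01]
```

Run:
```python
from h import *
d=cam('wrist');S=cam('side')
e=np.array([np.cos(np.radians(7.8)),np.sin(np.radians(7.8)),0]);n=np.array([-e[1],e[0],0])
o=np.array([.5678,.2624,0])-.046*n
for z in(.0,.01):
    print(z,'tip1,tip2',np.round(proj(d,[[.5182,.2556,.221],[.6174,.2692,.221]]),1).tolist(),'flange -x outer/inner, bar -x top, rim -x front',np.round(proj(d,[o-.075*e+.057*n+[0,0,.21+z],o-.036*e+[0,0,.268+z],o-.075*e-.035*n+[0,0,.21+z],o+.036*e+[0,0,.268+z]]),1).tolist())
    print('side', np.round(proj(S,[o-.075*e-.035*n+[0,0,.1+z],o+.075*e-.035*n+[0,0,.1+z],o-.075*e-.043*n+[0,0,.21+z],o+.075*e-.043*n+[0,0,.21+z]]),1).tolist())
i=cv2.resize(S['image'][110:190,200:280],(600,600),interpolation=cv2.INTER_CUBIC);cv2.imwrite('pics/m6.png',i)
```

```text
0.0 tip1,tip2 [[448.6, 135.6], [435.8, 242.4]] flange -x outer/inner, bar -x top, rim -x front [[459.0, 106.4], [413.5, 158.5], [355.9, 106.2], [404.9, 246.5]]
side [[225.8, 180.0], [265.7, 166.9], [225.2, 151.1], [267.3, 138.7]]
0.01 tip1,tip2 [[448.6, 135.6], [435.8, 242.4]] flange -x outer/inner, bar -x top, rim -x front [[464.4, 106.3], [418.2, 160.2], [358.1, 106.1], [409.1, 251.1]]
side [[225.7, 177.4], [265.7, 164.4], [225.0, 148.2], [267.3, 135.9]]
```

View pics/m6.png

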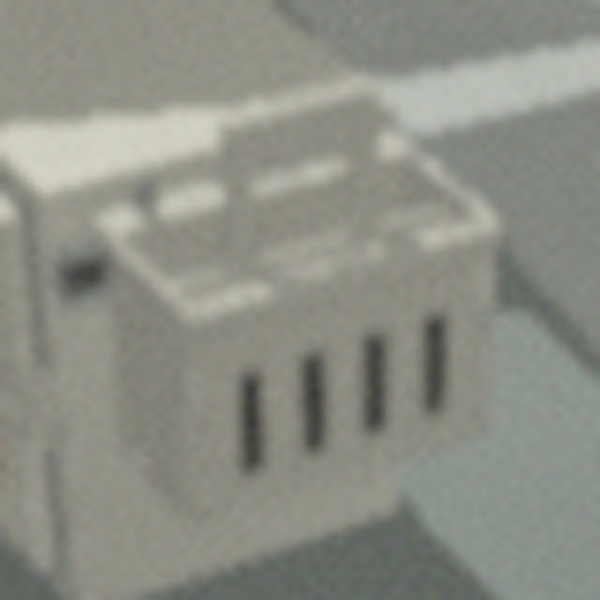

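The rim's front corners are at (225.3,151.6) and (266.3,140.0). Predicted fully home they'd be at (225.2,151.1) and (267.3,138.7), and 10 mm high would be about 3 px further up. It is seated, level and still.

```bash
python3 -c "
from bench import r
print(r.sense()['time_s'],r.sign_off())"
```

```text
the job is handed in; nothing more can be done
14.15 None
```

The white caddy now hangs on both hanger pins, and I handed the job in at 14.2 s of robot time. I picked it up by its grip bar, located the pins in the wrist camera, and lowered the flange over them in small force-checked steps. It met the shoulders at about 9 N net, and then I released and backed the gripper away.

**Last checks:**
- **Seating:** both pin tips stand through the flange. The tool was at 0.2362 m at contact, against 0.2356 m expected fully home.
- **Position:** in the side view the rim's front corners lie within about 0.5 px (left) and 1.6 px (right) of the fully-home prediction. It looks upright.
- **Stillness:** there was no image shift over about 0.9 s, and nothing was touching the robot.

**What disagreed:**
- The pin tips showed about 3–4 px off prediction in the wrist view, which I put down to the roughly 2 mm calibration error.
- One early before/after comparison differed because the arm was still settling. The repeat was clean.
- I could not see the second hole before the descent, because a finger hid it. I confirmed that pin afterwards.

I did not measure the other objects again. The path stayed clear of them, and no stray contact forces showed at the wrist.

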